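# Lay up a crate end with spacers

### The job

Lay up the crate end on the white assembly board, working outward from the slat that is already screwed down: lay a blue spacer flat on a batten snug against that slat, then the full-length plain slat snug against the spacer, then the other spacer on a batten against the plain slat, and last the slat with the hand hole against that spacer. Each slat must bridge both battens, square, with its ends flush with their outer sides, and the spacers stay in, long side along the slats. Leave the short slat and the dark offcut where they are.

Things in the scene. Friction and masses are not known exactly. Their poses are not given: they have to be found in the camera images.
- panel: White assembly board with the crate end on it; fixed. Origin: its underside, midway between the battens; z up, y along the slats, x the laying direction, away from the screwed slat. Board 275 x 300 mm, 9 thick. Two pine battens along x, 30 wide, centred at y = -105 and +105 (outer sides at +-120), from x = -117 to +135, tops at z = 31. Low cleats outside them, tops at z = 21.
- slat_edge (a point): Middle of the outer edge of the screwed pine slat (50 x 240 x 16 mm, dark screw heads), at the height of the batten tops; axes as the board's (on it at x = -67, z = 31). All touching, the centres lie beyond it by: spacer 18, plain slat 61, spacer 104, hand-hole slat 153 mm. Slats at y = 0; each spacer with its middle over either batten, so the slats' middles stay free for fingers.
- plain_slat: The full-length plain slat, pale pine: 50 mm wide (its x), 240 mm long (its y), 16 mm thick; no hole. Origin: centre of the underside. About 95 g. Starts flat on the dark brown hardboard sheet (6 mm thick) beside two other slats, some 35 mm clear of them at the middle.
- handhole_slat: The slat with the hand hole, pale pine: 62 mm wide (its x), 240 mm long (its y), 16 mm thick, with a slot 24 x 84 mm through its middle. Origin: centre of the underside (in the middle of the slot). About 105 g. Can be gripped across its width at the middle (19 mm of wood on each side of the slot). Starts flat on the same sheet.
- spacer_a: A blue spacer block: 36 mm wide (its x; this sets the gap), 62 mm long (its y), 24 mm high. Origin: centre of the underside. About 35 g. Starts flat on the bench. Can be gripped by its ends, along its length, so that the fingers stay clear of the slats. The two spacers are alike; either may go first.
- spacer_b: The other blue spacer block, the same: 36 mm wide (its x), 62 mm long (its y), 24 mm high; origin at the centre of the underside.
- short_slat: Bystander: a plain pine slat that is too short, 50 mm wide (its x), 150 mm long (its y), 16 mm thick; origin at the centre of the underside. Lies on the hardboard sheet with the other two. Leave it.
- offcut: Bystander: a dark wooden cube, 45 mm, standing in a row with the spacers; origin at the centre of the underside. Leave it.
Not all that is in view belongs to the job. What is shaped like the plain_slat but yellow is not meant.

How it is judged (in metres and radians):
On the way, in this order (a step that is already met when the one before it is completed fails the run):
1. a spacer lies on a batten against the screwed slat (((x of spacer_a in the frame of panel between -0.053 and -0.04 m and z of spacer_a in the frame of panel between 0.027 and 0.035 m and angle between the y axis of spacer_a and the y axis of panel, either way round below 0.15 rad and angle between spacer_a's own z axis and vertical below 0.08 rad) or (x of spacer_b in the frame of panel between -0.053 and -0.04 m and z of spacer_b in the frame of panel between 0.027 and 0.035 m and angle between the y axis of spacer_b and the y axis of panel, either way round below 0.15 rad and angle between spacer_b's own z axis and vertical below 0.08 rad))), for 0.2 s.
2. the plain full-length slat lies across both battens against the spacer (x of plain_slat in the frame of panel between -0.01 and 0.002 m and y of plain_slat in the frame of panel between -0.012 and 0.012 m and z of plain_slat in the frame of panel between 0.027 and 0.035 m and angle between the y axis of plain_slat and the y axis of panel, either way round below 0.07 rad and angle between plain_slat's own z axis and vertical below 0.06 rad), for 0.2 s.
3. the other spacer lies on a batten against the plain slat (((x of spacer_a in the frame of panel between 0.031 and 0.053 m and z of spacer_a in the frame of panel between 0.027 and 0.035 m and angle between the y axis of spacer_a and the y axis of panel, either way round below 0.15 rad and angle between spacer_a's own z axis and vertical below 0.08 rad) or (x of spacer_b in the frame of panel between 0.031 and 0.053 m and z of spacer_b in the frame of panel between 0.027 and 0.035 m and angle between the y axis of spacer_b and the y axis of panel, either way round below 0.15 rad and angle between spacer_b's own z axis and vertical below 0.08 rad))), for 0.2 s.
4. the hand-hole slat lies across both battens against the second spacer (x of handhole_slat in the frame of panel between 0.082 and 0.102 m and y of handhole_slat in the frame of panel between -0.012 and 0.012 m and z of handhole_slat in the frame of panel between 0.027 and 0.035 m and angle between the y axis of handhole_slat and the y axis of panel, either way round below 0.07 rad and angle between handhole_slat's own z axis and vertical below 0.06 rad and horizontal distance between plain_slat and handhole_slat between 0.086 and 0.101 m), for 0.2 s.
At the end, for the whole second after the job is handed in: Spacers flat on a batten, one in each gap; plain slat under 8 mm, hand-hole slat under 16 mm beyond the all-touching place and their centres under 101 mm apart; both flat across the battens, ends flush within 12 mm, square within 4 degrees (spacers 8); all at rest (all of step 2 and all of step 4 and linear speed of each of plain_slat, handhole_slat, spacer_a, spacer_b below 0.01 m/s and angular speed of each of plain_slat, handhole_slat, spacer_a, spacer_b below 0.1 rad/s and (((x of spacer_a in the frame of panel between -0.053 and -0.04 m and z of spacer_a in the frame of panel between 0.027 and 0.035 m and angle between the y axis of spacer_a and the y axis of panel, either way round below 0.15 rad and angle between spacer_a's own z axis and vertical below 0.08 rad) and (x of spacer_b in the frame of panel between 0.031 and 0.053 m and z of spacer_b in the frame of panel between 0.027 and 0.035 m and angle between the y axis of spacer_b and the y axis of panel, either way round below 0.15 rad and angle between spacer_b's own z axis and vertical below 0.08 rad)) or ((x of spacer_b in the frame of panel between -0.053 and -0.04 m and z of spacer_b in the frame of panel between 0.027 and 0.035 m and angle between the y axis of spacer_b and the y axis of panel, either way round below 0.15 rad and angle between spacer_b's own z axis and vertical below 0.08 rad) and (x of spacer_a in the frame of panel between 0.031 and 0.053 m and z of spacer_a in the frame of panel between 0.027 and 0.035 m and angle between the y axis of spacer_a and the y axis of panel, either way round below 0.15 rad and angle between spacer_a's own z axis and vertical below 0.08 rad)))).
It fails at once if the short slat is disturbed (moved more than 20 mm) (distance of short_slat from where it was at the start of the episode above 0.02 m).
It fails at once if the square offcut is disturbed (moved more than 20 mm) (distance of offcut from where it was at the start of the episode above 0.02 m).
It also fails if it takes over 99 s, if anything falls off the work surface, if the arm or the gripper's body presses on something with over 40 N, if the wrist force passes 120 N, or if a joint passes its speed limit or range.

### The arm

A 6-joint arm with a two-finger parallel gripper is mounted at the origin on the work surface. World frame = base frame: x ahead of the robot, y to its left, z up, the work surface at z = 0. Lengths are in mm, angles in rad, forces in N, time in s.
With the tool pointing down it reaches from about 350 to 875 mm from the base axis. Payload 4.2 kg.
Tool frame: the origin (TCP) lies midway between the tips of the shut fingers; the grasp point (between the pads) lies 19 mm behind it; z points along the fingers, y is the line along which they close (so a half turn about z gives the same grasp; the last joint's range is limited). The gripper opens to 85 mm and grips with 20 to 120 N. Pads are 22 mm wide; open, the fingers measure 114 mm over their backs; the gripper's body (76 mm by 85 mm) begins 54 mm behind the grasp point. The pads swing forward as they close: fully open they stand 13 mm farther back than shut.
Start: joints at [-1.006, 0.385, 0.008, 0, -1.194, -0.259], TCP at [188.176, -595.977, 198.212] pointing down, gripper open.
Joint ranges: [-3.14, 3.14], [-1.21, 2.06], [-1.07, 1.41], [-3.16, 2.05], [-2.99, -0.16], [-3.1, 3.1]. Speed limits (rad/s): [2.79, 2.79, 3.14, 3.14, 3.14, 3.14].

### API

Orientations are given as a unit quaternion [x, y, z, w].
In Python, from bench import * gives the robot as it stands.
- The arm moves only by the tool drive_tool, never from a script. Its argument "plan" is a list that holds one entry, the list of rows, each a list of 5 numbers: the closure, from -1 (fully open) to 1 (shut), then the shift along the world's x, y, z in mm, then the turn about the world's z in degrees. A call has 1 to 20 rows; each row shifts and turns the commanded pose from where the row before left it; what a row does not reach is not made up. A row lasts 1/12 s, in which the tool goes at most 41.7 mm and 7.16 degrees, less where a joint would pass 70% of its speed; a pose out of reach is approached as far as the arm can. A call is refused whole if a number of a shift passes 41.7 or a number of a turn 7.16, either way. A call with a gripper value outside its range is refused whole. The fingers move at their own pace and stop on an object; the grip force is fixed at half the most. Time passes only in rows, so rows that do not move let the fingers close. It gives the time, the measured TCP pose, the force, the opening and the grip force at its end, in the units of the state.
- read_state(): the state, without advancing time (a new reading comes with each control period).
- get_image(name): name is "scene" or "top" or "wrist"; returns (picture, depth): 400x640x3 uint8, red, green, blue; 400x640 float32, mm along the optical axis (not along the pixel's ray), 0 where there is no reading.
- camera_model(name): a dict with "fx", "fy", "cx", "cy" (pixels), "R" (3x3) and "t" (3): a world point X has camera coordinates R X + t; the wrist camera has in their place "mount" (4x4, takes a point from camera to tool coordinates, whose origin is the TCP and whose axes are the flange's). Camera axes: x right, y down, z forward; pixel columns grow to the right and rows downward; lengths in mm; the calibration is good to about 2 mm. A picture is of the moment at which its call begins: read the wrist's pose just before it. camera_model takes no time and is no camera call.
- job_done(): hands the job in; it is judged then, once.
The state is a dict: "clock": time; "joints": joint angles; "joint_vel": joint speeds; "joint_efforts": joint torques, N m; "position": TCP position; "ee_rot": TCP orientation; "contact_force": force on the tool from outside, world axes, zero at the start; "wrist_torque": the same for the moment, N m; "gripper_width": finger opening in mm; "grasp_force": force on a finger pad.
Only numpy, scipy, OpenCV 4.12 (cv2) and the standard library are available. Lean on these libraries where they do the work, as an engineer would, in place of code of your own. Each camera call takes 0.05 s, during which the arm holds its last target. There are 200 camera calls.

## Working session

There is one attempt and no reset: what is moved stays moved. The work goes in short steps, Python scripts to look and compute and a tool call to move; the robot and the scene stay as the last step left them, time stands still between calls to the robot, and variables do not carry over. Pictures are saved under pics/ and viewed, at most 14 in all, crops included, and the job is handed in when it is done.

Besides the shell and the picture viewer there is one more tool, called after ">>>" as a command line: name --argument value ..., lists and objects as JSON in quotes. drive_tool: Moves the arm, as the interface text tells. Its arguments: {"type":"object","properties":{"plan":{"type":"array"}},"required":["plan"]}

```bash
mkdir -p pics; ls; cat > h.py <<'E'
from bench import *
import numpy as np, cv2
def save(n,f):
    im,d=get_image(n); cv2.imwrite('pics/'+f+'.png',im[:,:,::-1]); np.savez('pics/'+f,im=im,d=d); return im,d
def unproj(n,d):
    c=camera_model(n);R=np.array(c['R']);t=np.array(c['t'])
    v,u=np.mgrid[:d.shape[0],:d.shape[1]]
    P=np.stack([(u-c['cx'])/c['fx']*d,(v-c['cy'])/c['fy']*d,d],-1)
    return (P-t)@R
E
python3 - <<'E'
from h import *
s=read_state();print(s)
a,_=save('top','top0');b,_=save('scene','sc0')
for n in('top','scene'):print(camera_model(n))
E
```

```text
pics
{'clock': 0.0, 'joints': array([-1.00639303e+00,  3.85568397e-01,  6.62928131e-03, -4.63989833e-04,
       -1.19397057e+00, -2.58599518e-01]), 'joint_vel': array([-0.00051362, -0.00060424,  0.00060797, -0.00186044, -0.00062983,
       -0.00015047]), 'joint_efforts': array([-1.50440783e-04, -3.92291987e+01,  1.88409394e+01,  4.18609634e+00,
       -4.53576562e-03, -1.00616253e-05]), 'position': array([ 187.97752339, -595.38972823,  197.12104055]), 'ee_rot': array([-1.52222120e-01,  9.88345721e-01,  1.05471893e-03, -2.25030709e-04]), 'contact_force': array([-0.71096914, -0.15954175, -1.00608452]), 'wrist_torque': array([ 0.00769286, -0.00271191, -0.01531849]), 'grasp_force': 0.0, 'gripper_width': 85.20820329660994}
{'fx': 463.5376815772221, 'fy': 463.5376815772221, 'cx': 326.2799107688114, 'cy': 198.25040463199943, 'R': array([[-0.01306875, -0.99991185,  0.00234734],
       [-0.99725473,  0.01286283, -0.07292151],
       [ 0.07288489, -0.00329389, -0.99733492]]), 't': array([  27.76806249,  434.45749789, 1207.41508577])}
{'fx': 517.1791173302624, 'fy': 517.1791173302624, 'cx': 312.62503838421236, 'cy': 199.3186811651893, 'R': array([[-0.70982943,  0.70417046,  0.01691567],
       [ 0.46826871,  0.48969949, -0.73547184],
       [-0.52618114, -0.51413848, -0.6773441 ]]), 't': array([ 295.27341783, -175.2964841 , 1582.36214243])}
```

View pics/top0.png

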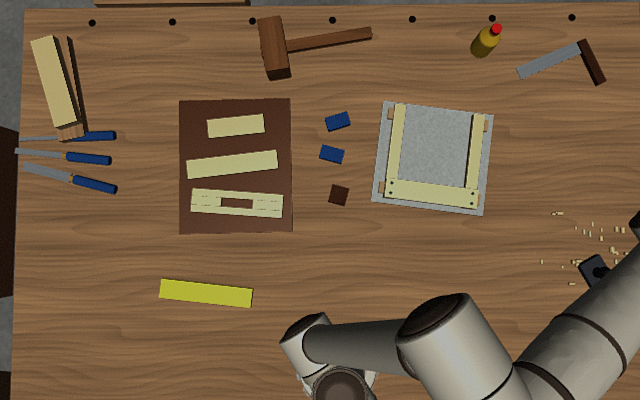

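View pics/sc0.png

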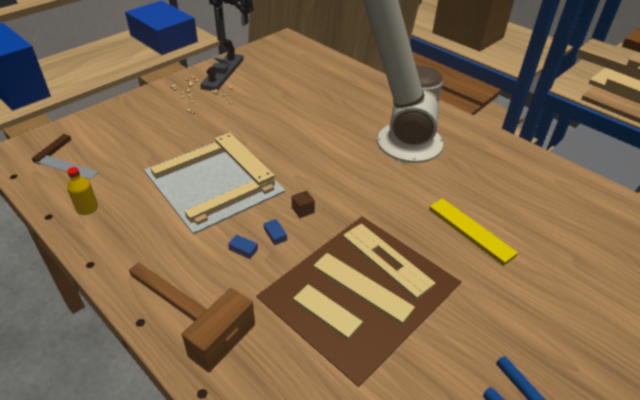

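Top view: sheet centred at (235,165) with short slat (236,126), plain slat (232,164) and hand-hole slat (237,203). Spacers are at (337,121) and (331,154), the offcut at (338,195) and the board at (433,158), with the screwed slat on its near side (432,194). The scene view agrees: board (215,180), spacers (243,246) and (275,231), slats around (365,280).

```bash
cat >> h.py <<'E'
def ray(n,uv,z):
    c=camera_model(n);R=np.array(c['R']);t=np.array(c['t']);uv=np.atleast_2d(uv).astype(float)
    d=np.stack([(uv[:,0]-c['cx'])/c['fx'],(uv[:,1]-c['cy'])/c['fy'],np.ones(len(uv))],-1)@R
    o=-t@R
    return o+d*((z-o[2])/d[:,2])[:,None]
def tri(uvs):
    A=np.zeros((3,3));b=np.zeros(3);L=[]
    for n,uv in uvs:
        p=ray(n,uv,0)[0];q=ray(n,uv,100)[0];d=(q-p)/np.linalg.norm(q-p);M=np.eye(3)-np.outer(d,d);A+=M;b+=M@p;L.append((p,M))
    x=np.linalg.solve(A,b);return x,[round(float(np.linalg.norm(M@(x-p))),1) for p,M in L]
def masks(im):
    h=cv2.cvtColor(im,cv2.COLOR_RGB2HSV)
    blue=cv2.inRange(h,(105,120,40),(125,255,255))
    pine=cv2.inRange(h,(20,50,140),(32,150,255))
    return h,blue,pine
def blobs(m,amin=100):
    n,l,s,c=cv2.connectedComponentsWithStats(m)
    return [(l==i,s[i],c[i]) for i in range(1,n) if s[i][4]>amin]
def rect(xy):
    (c,(w,h),a)=cv2.minAreaRect(xy.astype(np.float32)); 
    if w>h: w,h,a=h,w,a-90   # a: direction of short side, deg; long side = a+90
    return np.round([*c,w,h,(a+90)%180],1)
E
python3 - <<'E'
from h import *
im={n:np.load(f'pics/{f}.npz') for n,f in(('top','top0'),('scene','sc0'))}
for n in im:
    I,d=im[n]['im'],im[n]['d'];h,blue,pine=masks(I);P=unproj(n,d)
    if n=='top':
        for p in[(236,126),(232,164),(337,121),(338,195),(433,194),(433,140),(395,150)]:print(p,h[p[1],p[0]],P[p[1],p[0]].round(1))
    for nm,m in(('blue',blue),('pine',pine)):
        for b,s,c in blobs(m):
            z=P[b][:,2];zt=np.percentile(z[d[b]>0],60) if (d[b]>0).any() else 0
            v,u=np.nonzero(b);xy=ray(n,np.c_[u,v],{'blue':24,'pine':22}[nm])[:,:2]
            if s[4]<9000:print(n,nm,c.round(1),s[4],'z',zt.round(1),'sd',z.std().round(1),'rect',rect(xy))
    cv2.imwrite(f'pics/m_{n}.png',np.hstack([blue,pine]))
E
```

```text
(236, 126) [ 26  85 176] [630.  259.5  20.8]
(232, 164) [ 29  75 176] [528.4 270.   20.6]
(337, 121) [108 193  98] [639.9  -9.   21.8]
(338, 195) [  9 172  55] [440.7  -8.1  44.3]
(433, 194) [ 31  69 180] [ 440.2 -253.6   43.1]
(433, 140) [ 38   7 145] [ 588.  -265.8    9.4]
(395, 150) [ 29  74 178] [ 557.9 -159.5   34. ]
top blue [337.1 120.8] 305 z 24.2 sd 69.4 rect [639.9  -9.3  34.9  61.6 107.9]
top blue [ 95.6 135.9] 298 z 24.5 sd 121.1 rect [608.2 639.5  23.5 110.8  92. ]
top blue [331.2 153.6] 308 z 24.4 sd 97.4 rect [552.4   7.4  36.   60.4  73.9]
top blue [ 87.2 157.8] 372 z 24.4 sd 108.5 rect [549.  650.8  23.1 113.8  82.9]
top blue [ 93.3 183.9] 370 z 24.4 sd 63.0 rect [480.  632.9  22.9 113.7  74.1]
top pine [53.  80.8] 2067 z 60.2 sd 57.9 rect [759.7 748.5  61.1 246.7  17.2]
top pine [433.5 169.7] 3381 z 44.6 sd 71.7 rect [ 544.4 -267.8  246.   251.6  171.7]
top pine [235.4 125.6] 1013 z 22.1 sd 100.6 rect [630.9 260.8  48.7 148.4  95.4]
top pine [231.5 163.9] 1650 z 22.1 sd 59.8 rect [528.4 270.4  49.  239.   96.2]
top pine [235.3 202.4] 1650 z 22.4 sd 98.8 rect [425.7 
[... 691 characters left out ...]
87.2 629.5  25.4 101.6  74.1]
scene blue [492.2 394.8] 146 z 24.2 sd 75.5 rect [547.9 609.4  21.5  32.5 135.7]
scene pine [615.9  78.2] 514 z -5.7 sd 74.2 rect [-810.1  304.8  128.   152.8   89.2]
scene pine [244.3 157. ] 943 z 47.3 sd 50.3 rect [ 425.7 -272.7   51.   246.7   81.6]
scene pine [184.9 157.4] 504 z 31.3 sd 57.2 rect [ 548.7 -380.5   33.4  204.7  171.6]
scene pine [221.2 198.6] 661 z 31.3 sd 70.5 rect [ 579.3 -170.    32.1  205.6  171.7]
scene pine [390.  260.3] 1811 z 22.2 sd 52.7 rect [428.5 258.7  62.5 240.6  85.2]
scene pine [364.8 286.9] 1964 z 22.1 sd 46.2 rect [531.  271.3  50.8 241.1  96.2]
scene pine [328.  310.1] 1408 z 22.0 sd 48.9 rect [633.5 261.7  50.8 151.1  95.3]
```

```bash
python3 - <<'E'
from h import *
T=np.load('pics/top0.npz');S=np.load('pics/sc0.npz')
def cen(n,I,z,pred,col):
    h,b,p=masks(I);m={'b':b,'p':p}[col];out=[]
    for bl,s,c in blobs(m):
        v,u=np.nonzero(bl);r=rect(ray(n,np.c_[u,v],z)[:,:2])
        if np.hypot(r[0]-pred[0],r[1]-pred[1])<25:
            c=camera_model(n);X=np.array(c['R'])@[r[0],r[1],z]+c['t']
            out.append([c['fx']*X[0]/X[2]+c['cx'],c['fy']*X[1]/X[2]+c['cy']])
    return out[0]
for nm,z,pr,col in(('spA',24,(642,-8),'b'),('spB',24,(555,8),'b'),('plain',22,(529,270),'p'),('hh',22,(427,258),'p'),('short',22,(632,261),'p')):
    x,e=tri([('top',cen('top',T['im'],z,pr,col)),('scene',cen('scene',S['im'],z,pr,col))]);print(nm,x.round(1),e)
# panel
h,b,p=masks(T['im'])
for bl,s,c in blobs(p):
    if abs(c[0]-433)<10:
        cs,_=cv2.findContours(bl.astype(np.uint8),0,2);hu=cv2.convexHull(cs[0]);q=cv2.approxPolyDP(hu,6,True)[:,0];print('top hull',q.tolist())
        hz=q[np.argsort(q[:,1])]
        print('far z31',ray('top',hz[:2],31).round(1)[:,:2].tolist(),'near z47',ray('top',hz[-2:],47).round(1)[:,:2].tolist())
h,b,p=masks(S['im'])
for bl,s,c in blobs(p):
    for tgt,z in(((244,157),47),((185,157),31),((221,198),31)):
        if np.hypot(*(c-tgt))<4:
            v,u=np.nonzero(bl);print('scene',tgt,rect(ray('scene',np.c_[u,v],z)[:,:2]))
print(camera_model('wrist'))
E
```

```text
spA [641.7  -9.8  18. ] [0.5, 0.5]
spB [554.    6.7  18.3] [0.9, 0.9]
plain [529.1 270.5  19.5] [0.5, 0.5]
hh [426.3 258.   19.6] [0.6, 0.6]
short [631.8 260.9  19.5] [0.5, 0.5]
top hull [[395, 103], [484, 115], [476, 207], [385, 196]]
far z31 [[684.1, -163.0], [648.9, -397.5]] near z47 [[436.4, -128.9], [405.0, -362.2]]
scene (244, 157) [ 444.7 -246.4   49.6  240.    81.6]
scene (185, 157) [ 554.3 -370.    33.1  202.7  171.6]
scene (221, 198) [ 584.6 -161.5   31.8  203.6  171.7]
{'fx': 344.15460625910896, 'fy': 344.15460625910896, 'cx': 319.9320596992963, 'cy': 200.7496672898452, 'mount': array([[-4.75784979e-04, -9.64522520e-01, -2.64000154e-01,
         6.67016323e+01],
       [ 9.99999737e-01, -3.14375091e-04, -6.53647341e-04,
        -3.50241719e-01],
       [ 5.47462508e-04, -2.64000396e-01,  9.64522416e-01,
        -1.75618939e+02],
       [ 0.00000000e+00,  0.00000000e+00,  0.00000000e+00,
         1.00000000e+00]])}
```

>>> drive_tool --plan '[[[-1,0,0,15,0],[-1,0,20,30,0],[-1,20,30,30,0],[-1,30,30,20,0],[-1,30,30,15,0],[-1,30,30,10,0],[-1,30,30,10,0],[-1,30,30,0,0],[-1,30,20,0,0],[-1,20,10,0,0],[-1,0,0,0,0],[-1,0,0,0,0]]]'

```text
clock: 1.1
position: [397.8, -377.2, 319.9]
ee_rot: [-0.153, 0.988, 0.001, -0.001]
contact_force: [-0.1, -0.4, 0.0]
gripper_width: 85.3
grasp_force: 0.0
```

```bash
cat >> h.py <<'E'
from scipy.spatial.transform import Rotation as Ro
def wpose():
    s=read_state();M=np.eye(4);M[:3,:3]=Ro.from_quat(s['ee_rot']).as_matrix();M[:3,3]=s['position'];c=camera_model('wrist');return M@np.array(c['mount'])
def wray(W,uv,z):
    c=camera_model('wrist');uv=np.atleast_2d(uv).astype(float)
    d=np.stack([(uv[:,0]-c['cx'])/c['fx'],(uv[:,1]-c['cy'])/c['fy'],np.ones(len(uv))],-1)@W[:3,:3].T;o=W[:3,3]
    return o+d*((z-o[2])/d[:,2])[:,None]
def wshot(f):
    W=wpose();im,d=save('wrist',f);np.save('pics/'+f+'_W',W);return W,im,d
PX=np.array([np.cos(np.radians(-8.4)),np.sin(np.radians(-8.4))]);PY=np.array([-PX[1],PX[0]]);P0=np.array([444.2,-247.3])+92*PX
def topanel(xy): d=np.asarray(xy)[...,:2]-P0;return np.stack([d@PX,d@PY],-1)
def world(x,y): return P0+x*PX+y*PY
E
python3 - <<'E'
from h import *
print(P0)
W,im,d=wshot('w0');h,b,p=masks(im)
for bl,s,c in blobs(p,300)+blobs(b,300):
    v,u=np.nonzero(bl);z=[24,31,47]
    print(c.round(),s.tolist(),[rect(wray(W,np.c_[u,v],k)[:,:2]).tolist() for k in z])
E
```

```text
[ 535.21305463 -260.73963863]
[364. 230.] [257, 168, 225, 150, 8062] [[550.0, -256.3, 252.2, 252.7, 171.6], [546.8, -258.4, 248.4, 248.9, 171.6], [539.5, -263.2, 239.9, 240.3, 171.6]]
[406. 330.] [384, 291, 45, 72, 1152] [[614.7, -163.2, 29.8, 133.6, 172.1], [610.6, -166.7, 29.3, 131.6, 172.1], [601.0, -174.6, 28.3, 127.1, 172.1]]
```

View pics/w0.png

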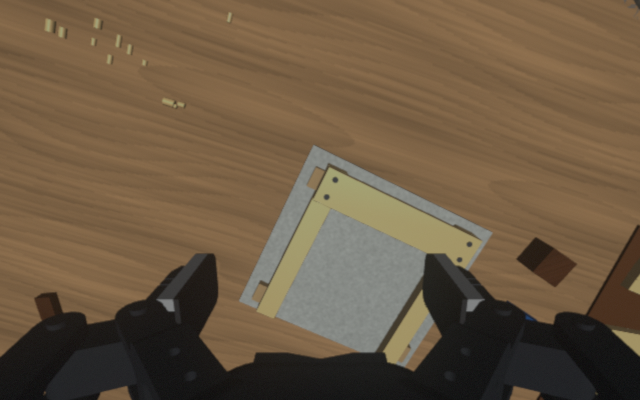

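Wrist view: screwed slat corners at about (331,167) and (482,238), the far end of the -y batten near (258,313), the offcut at (546,262).

>>> drive_tool --plan '[[[-1,21,27.5,-7,0],[-1,21,27.5,-7,0],[-1,21,27.5,-7,0],[-1,21,27.5,-7,0],[-1,21,27.5,-7,0],[-1,21,27.5,-7,0],[-1,21,27.5,-7,0],[-1,21,27.5,-7,0],[-1,21,27.5,-7,0],[-1,21,27.5,-7,0],[-1,21,27.5,-7,0],[-1,21,27.5,-7,0],[-1,21,27.5,-7,0],[-1,21,27.5,-7,0],[-1,0,0,0,0],[-1,0,0,0,0]]]'

```text
clock: 2.48
position: [691.1, 6.8, 220.6]
ee_rot: [-0.152, 0.988, -0.0, -0.002]
contact_force: [-0.4, -0.7, 0.3]
gripper_width: 84.9
grasp_force: 0.0
```

```bash
python3 - <<'E'
from h import *
W0=np.load('pics/w0_W.npy')
print('panel chk',topanel(wray(W0,[(331,167),(482,238)],47)).round(1).tolist(),topanel(wray(W0,[(258,313),(272,319)],31)).round(1).tolist())
W,im,d=wshot('w1');h,b,p=masks(im);print(read_state()['position'])
for bl,s,c in blobs(b,200):
    v,u=np.nonzero(bl)
    print(c.round(),s.tolist(),rect(wray(W,np.c_[u,v],24)[:,:2]).tolist())
E
```

```text
panel chk [[-116.4, -118.1], [-119.4, 115.4]] [[137.4, -116.2], [137.7, -92.6]]
[690.8587294    5.80236572 221.73690201]
[361.  42.] [328, 9, 68, 66, 2267] [556.0, 6.8, 34.7, 59.8, 73.6]
[319. 123.] [291, 107, 57, 33, 1869] [643.5, -9.9, 33.0, 59.7, 107.5]
```

>>> drive_tool --plan '[[[-1,-16,-5.5,-10,0],[-1,-16,-5.5,-10,0],[-1,-16.5,-5.5,-10,0],[-1,0,0,-30,0],[-1,0,0,-30,0],[-1,0,0,-30,0],[-1,0,0,-30,0],[-1,0,0,-30,0],[-1,0,0,-20,0],[-1,0,0,-12,0],[-1,0,0,-5,0],[-1,0,0,0,0],[1,0,0,0,0],[1,0,0,0,0],[1,0,0,0,0],[1,0,0,0,0],[1,0,0,0,0]]]'

```text
clock: 3.95
position: [643.1, -9.4, 6.5]
ee_rot: [-0.152, 0.988, 0.0, 0.001]
contact_force: [-0.7, -0.7, -0.1]
gripper_width: 25.1
grasp_force: 0.0
```

```bash
python3 - <<'E'
from h import *
print(read_state()['gripper_width'])
W,im,d=wshot('w2')
E
```

```text
25.07064563877852
```

View pics/w2.png

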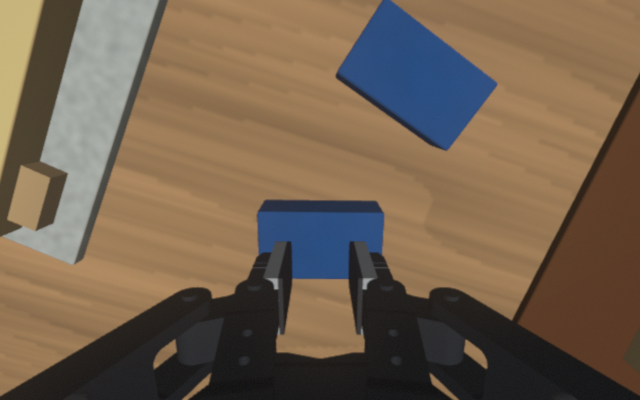

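```bash
python3 - <<'E'
from h import *
Z=np.load('pics/w2.npz');W=np.load('pics/w2_W.npy');d=Z['d'];c=camera_model('wrist')
def pt(u,v):
    k=d[v,u];return (W@[ (u-c['cx'])/c['fx']*k,(v-c['cy'])/c['fy']*k,k,1])[:3].round(1).tolist()
for p in[(320,220),(320,270),(265,220),(285,245),(284,260),(290,255),(355,248),(357,260),(300,310),(420,80)]:print(p,pt(*p))
h,b,_=masks(Z['im'])
for bl,s,cc in blobs(b,200):
    v,u=np.nonzero(bl);print(cc.round(),rect(wray(W,np.c_[u,v],24)[:,:2]).tolist())
print({k:v for k,v in read_state().items() if k in('clock','gripper_width','position','contact_force')})
E
```

```text
(320, 220) [630.0, -14.0, 24.2]
(320, 270) [654.9, -6.2, 25.1]
(265, 220) [638.2, -39.4, 23.7]
(285, 245) [637.1, -27.1, 48.6]
(284, 260) [636.2, -26.1, 64.1]
(290, 255) [642.9, -23.6, 43.9]
(355, 248) [628.5, 0.5, 51.4]
(357, 260) [628.8, 0.3, 62.2]
(300, 310) [695.7, -5.9, 0.1]
(420, 80) [556.0, 8.0, 24.4]
[416.  75.] [555.6, 6.6, 35.2, 60.6, 73.7]
[320. 238.] [642.2, -10.1, 35.5, 60.7, 107.5]
{'clock': 4.0, 'position': array([642.97237264,  -9.4222124 ,   6.21764023]), 'contact_force': array([ 0.29770928, -0.14645385, -0.43650379]), 'gripper_width': 17.38398616129581}
```

The wrist view shows the fingers shutting above the spacer (its top at (320,238)), so the spacer hasn't moved. I'll raise, shut and measure where the tips really are.

>>> drive_tool --plan '[[[1,0,0,30,0],[1,0,0,30,0],[1,0,0,30,0],[1,0,0,0,0],[1,0,0,0,0]]]'

```text
clock: 4.42
position: [644.2, -9.1, 98.4]
ee_rot: [-0.152, 0.988, 0.0, 0.003]
contact_force: [-0.7, 0.8, -0.5]
gripper_width: -0.2
grasp_force: 0.0
```

```bash
python3 - <<'E'
from h import *
s=read_state();print(s['gripper_width'],s['position'])
W,im,d=wshot('w3');c=camera_model('wrist')
cv2.imwrite('pics/w3c.png',cv2.resize(im[180:360,210:430,::-1],None,fx=3,fy=3))
Mi=np.array(c['mount'])
for v in range(225,300,5):
    r=[]
    for u in(300,310,316,320,324,330,340):
        k=d[v,u];t=(Mi@[(u-c['cx'])/c['fx']*k,(v-c['cy'])/c['fy']*k,k,1])[:3];r.append(t.round(0).astype(int).tolist())
    print(v,r)
E
```

```text
-0.21227877314379232 [644.18133555  -9.14624704  98.38100886]
225 [[-30, -17, 99], [-30, -9, 100], [-29, -4, 98], [-30, 0, 99], [-29, 3, 98], [-30, 8, 99], [-30, 16, 99]]
230 [[-34, -17, 98], [-35, -9, 100], [-34, -4, 98], [-34, 0, 99], [-34, 3, 99], [-34, 8, 99], [-34, 16, 97]]
235 [[-39, -18, 101], [-39, -9, 99], [-38, -4, 98], [-38, 0, 98], [-39, 3, 100], [-38, 8, 98], [-39, 17, 99]]
240 [[-43, -18, 99], [-44, -9, 100], [-43, -4, 98], [-43, 0, 98], [-42, 3, 97], [-43, 8, 98], [-43, 17, 98]]
245 [[-48, -18, 100], [11, -5, -42], [11, -2, -42], [11, 0, -43], [11, 1, -42], [11, 4, -41], [-48, 17, 99]]
250 [[-52, -18, 99], [11, -4, -48], [11, -2, -47], [11, 0, -47], [11, 1, -48], [11, 4, -47], [-53, 17, 100]]
255 [[7, -9, -44], [11, -4, -52], [11, -2, -52], [10, 0, -51], [11, 1, -52], [11, 3, -53], [7, 8, -44]]
260 [[7, -8, -48], [11, -4, -56], [12, -2, -58], [11, 0, -57], [11, 1, -56], [11, 3, -57], [7, 8, -47]]
265 [[7, -8, -53], [11, -4, -62], [11, -2, -61], [11, 0, -61], [11, 1, -60], [11, 3, -62], [7, 7, -53]]
270 [[7, -8, -57], [11, -4, -65], [11, -2, -65], [67, 0, -176], [11, 1, -66], [11, 3, -65], [7, 7, -57]]
275 [[7, -8, -62], [11, -4, -68], [11, -2, -68], [11, 0, -69], [11, 1, -69], [10, 3, -67], [7, 7, -60]]
280 [[14, -7, -78], [10, -4, -71], [10, -2, -71], [10, 0, -71], [10, 1, -71], [12, 3, -74], [14, 6, -77]]
285 [[14, -7, -80], [12, -4, -77], [8, -2, -71], [8, 0, -70], [9, 1, -71], [12, 3, -77], [13, 6, -80]]
290 [[12, -7, -80], [12, -3, -81], [6, -2, -71], [6, 0, -70], [6, 1, -70], [12, 3, -80], [12, 6, -81]]
295 [[12, -6, -83], [12, -3, -83], [4, -2, -70], [4, 0, -70], [4, 1, -70], [13, 3, -84], [12, 6, -83]]
```

View pics/w3c.png

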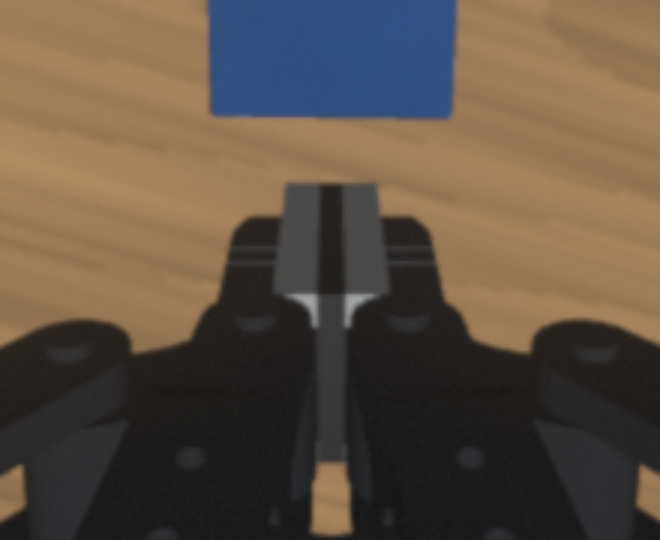

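The shut tips measure about 41 mm behind the reported TCP: tool z is -41 by the depth image, and the 25 mm gap across 58 px gives the same. So real tip height = reported z + 41. I'll go lower, watching the force.

>>> drive_tool --plan '[[[-1,-1,-0.5,-20,0],[-1,0,0,-20,0],[-1,0,0,-20,0],[-1,0,0,-20,0],[-1,0,0,-6,0],[-1,0,0,-6,0],[-1,0,0,-6,0],[-1,0,0,-12,0],[-1,0,0,-6,0],[-1,0,0,0,0]]]'

```text
clock: 5.3
position: [640.6, -10.2, -21.9]
ee_rot: [-0.152, 0.988, 0.0, -0.001]
contact_force: [0.4, -0.4, -0.6]
gripper_width: 85.7
grasp_force: 0.0
```

>>> drive_tool --plan '[[[-1,1,0,-8,0],[-1,0,0,-7,0],[-1,0,0,0,0]]]'

```text
clock: 5.55
position: [641.7, -10.2, -36.9]
ee_rot: [-0.152, 0.988, 0.0, -0.001]
contact_force: [-0.6, -0.8, -0.3]
gripper_width: 85.4
grasp_force: 0.0
```

```bash
python3 - <<'E'
from h import *
s=read_state();print(s['gripper_width'],s['position'],s['contact_force'])
W,im,d=wshot('w4');c=camera_model('wrist');Mi=W
h,b,_=masks(im)
for bl,ss,cc in blobs(b,200):
    v,u=np.nonzero(bl);print(cc.round(),rect(wray(W,np.c_[u,v],24)[:,:2]).tolist())
D=d.copy()
v,u=np.mgrid[:400,:640];P=np.stack([(u-c['cx'])/c['fx']*d,(v-c['cy'])/c['fy']*d,d,np.ones_like(d)],-1)
T=P@np.array(c['mount']).T
m=(abs(T[...,0])<11.5)&(abs(T[...,1])>38)&(abs(T[...,1])<60)&(T[...,2]>-75)&(d>0)&(d<160)&(T[...,2]<-20)
print('tip tool z',np.percentile(T[m][:,2],[90,97,99]) if m.any() else 0, m.sum())
E
```

```text
85.36807168503381 [641.66820757 -10.22742043 -36.89306965] [-0.59280776 -0.78857136 -0.30026815]
[455.  73.] [555.6, 6.6, 35.3, 60.7, 73.8]
[321. 290.] [640.2, -10.8, 40.4, 60.5, 106.9]
tip tool z [-36.39287885 -35.9556335  -35.64743524] 7399
```

>>> drive_tool --plan '[[[1,0,0,0,0],[1,0,0,0,0],[1,0,0,0,0],[1,0,0,0,0],[1,0,0,0,0]]]'

```text
clock: 6.02
position: [643.4, -9.9, -34.6]
ee_rot: [-0.152, 0.988, -0.0, 0.001]
contact_force: [-0.6, 0.1, 3.1]
gripper_width: 60.6
grasp_force: 67.4
```

>>> drive_tool --plan '[[[1,0,0,20,0],[1,0,0,30,0],[1,0,0,30,0],[1,0,0,20,0],[1,-23,-23,0,-6.5],[1,-23,-23,0,-6.5],[1,-23,-23,0,-6.5],[1,-23,-23,0,-6.4],[1,-23,-23,0,0],[1,-23,-23,0,0],[1,0,0,0,0],[1,0,0,0,0]]]'

```text
clock: 7.02
position: [503.2, -149.1, 64.7]
ee_rot: [0.074, 0.997, 0.0, -0.0]
contact_force: [-0.1, -0.4, -0.2]
gripper_width: 60.6
grasp_force: 67.0
```

```bash
cat >> h.py <<'E'
def st(k=6):
    s=read_state();x=np.array(s['position']);r=Ro.from_quat(s['ee_rot']).as_matrix()
    print('pos',x.round(1),'yaw',np.degrees(np.arctan2(r[1,1],r[0,1])).round(1),'tilt',np.degrees(np.arccos(-r[2,2])).round(1),'w',round(s['gripper_width'],1),'g',round(s['grasp_force'],1),'F',s['contact_force'].round(1),'panel',topanel(x).round(1))
E
python3 - <<'E'
from h import *
st()
W,im,d=wshot('w5');zt=(read_state()['position'][2]+36+24)
h,b,p=masks(im)
for bl,ss,cc in blobs(b,200):
    v,u=np.nonzero(bl);r=rect(wray(W,np.c_[u,v],zt)[:,:2]);print(cc.round(),r.tolist(),topanel(r[:2]).round(1))
E
```

```text
pos [ 503.2 -149.1   64.7] yaw 81.5 tilt 0.0 w 60.6 g 67.0 F [-0.1 -0.4 -0.2] panel [-47.9 105.7]
[558. 249.] [499.7, -61.8, 19.0, 32.7, 73.7] [-64.2 191.6]
[320. 286.] [501.2, -149.2, 37.3, 60.5, 81.3] [-49.9 105.4]
```

View pics/w5.png

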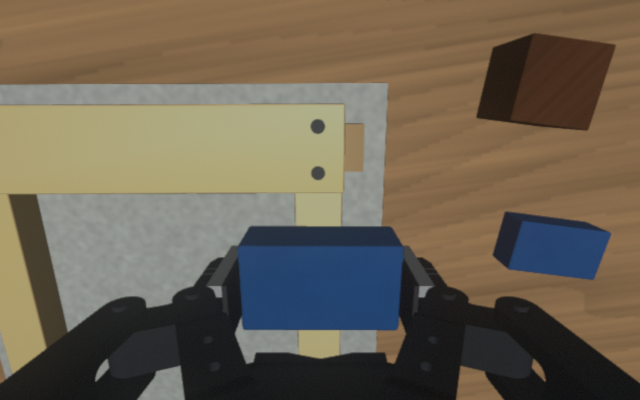

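Wrist view: the spacer is held square, its top face spanning v 247–329 and u 239–402. The screwed slat's outer edge is at v≈193, and the batten's outer side at u≈341.

```bash
python3 - <<'E'
from h import *
W=np.load('pics/w5_W.npy')
print('slat edge',topanel(wray(W,[(100,193),(250,193),(330,193)],47)).round(1).tolist(),'batten outer',topanel(wray(W,[(341,205)],31)).round(1).tolist())
for z in(122,125):print(topanel(wray(W,[(320,247),(320,329),(239,290),(402,290)],z)).round(1).tolist())
E
```

```text
slat edge [[-66.5, -22.0], [-66.3, 64.9], [-66.1, 111.2]] batten outer [[-54.3, 118.6]]
[[-64.3, 105.4], [-29.2, 105.3], [-46.6, 74.3], [-46.4, 136.8]]
[[-65.5, 105.4], [-31.4, 105.3], [-48.3, 75.1], [-48.2, 136.0]]
```

>>> drive_tool --plan '[[[1,1,0,-15,0],[1,0,0,-25,0],[1,0,0,-16,0],[1,0,0,-8,0],[1,0,0,-3,0],[1,0,0,-1.5,0],[1,0,0,0,0],[1,0,0,0,0]]]'

```text
clock: 7.73
position: [507.0, -147.8, -3.1]
ee_rot: [0.073, 0.997, 0.0, 0.001]
contact_force: [0.7, -0.3, -0.8]
gripper_width: 61.1
grasp_force: 67.2
```

>>> drive_tool --plan '[[[1,0,0,-1,0],[1,0,0,0,0],[1,0,0,0,0]]]'

```text
clock: 7.98
position: [507.1, -147.9, -3.6]
ee_rot: [0.073, 0.997, 0.0, 0.001]
contact_force: [-0.8, 2.2, 5.4]
gripper_width: 61.0
grasp_force: 67.6
```

```bash
python3 - <<'E'
from h import *
st()
W,im,d=wshot('w6');P=unproj
c=camera_model('wrist');v,u=np.mgrid[:400,:640]
X=(np.stack([(u-c['cx'])/c['fx']*d,(v-c['cy'])/c['fy']*d,d,np.ones_like(d)],-1)@W.T)[...,:3]
h,b,p=masks(im)
bl=max(blobs(b),key=lambda t:t[1][4])[0]
pts=X[bl&(d>0)];zt=np.median(pts[:,2]);print('top z',zt)
t=pts[abs(pts[:,2]-zt)<3];q=topanel(t);print('x',np.percentile(q[:,0],[1,50,99]).round(1),'y',np.percentile(q[:,1],[1,50,99]).round(1),'ang',rect(t[:,:2]))
E
```

```text
pos [ 507.1 -147.9   -3.6] yaw 81.7 tilt 0.2 w 61.0 g 67.6 F [-0.8  2.2  5.4] panel [-44.3 107.5]
top z 54.881459983174906
x [-61.7 -45.6 -27.1] y [ 77.4 107.1 137. ] ang [ 507.3 -148.1   36.4   61.9   81.4]
```

>>> drive_tool --plan '[[[1,-1.5,0.2,0.5,0],[1,-1.5,0.2,0,0],[1,0,0,0,0],[1,0,0,0,0]]]'

```text
clock: 8.37
position: [504.0, -147.7, -3.6]
ee_rot: [0.073, 0.997, -0.0, 0.001]
contact_force: [1.9, 1.0, 5.8]
gripper_width: 60.9
grasp_force: 67.5
```

>>> drive_tool --plan '[[[-1,0,0,0,0],[-1,0,0,0,0],[-1,0,0,0,0],[-1,0,0,10,0],[-1,0,0,25,0],[-1,0,0,35,0],[-1,10,0,35,0],[-1,10,0,25,0],[-1,0,0,0,0],[-1,0,0,0,0]]]'

```text
clock: 9.2
position: [523.7, -147.6, 127.6]
ee_rot: [0.073, 0.997, 0.0, 0.002]
contact_force: [-0.4, 0.0, 0.5]
gripper_width: 85.4
grasp_force: 0.0
```

```bash
cat >> h.py <<'E'
def wpts(f):
    W,im,d=wshot(f);c=camera_model('wrist');v,u=np.mgrid[:400,:640]
    X=(np.stack([(u-c['cx'])/c['fx']*d,(v-c['cy'])/c['fy']*d,d,np.ones_like(d)],-1)@W.T)[...,:3]
    return W,im,d,X
def rep(W,X,d,m,ztop,nm):
    # blobs of mask restricted by depth height to the top face, rays cast on the plane ztop
    m=(m>0)&(d>0)&(abs(X[...,2]-ztop)<5)
    for bl,s,c in blobs(m.astype(np.uint8),200):
        v,u=np.nonzero(bl);r=rect(wray(W,np.c_[u,v],ztop)[:,:2]);print(nm,'px',c.round(),'z',np.median(X[bl][:,2]).round(1),'rect',r.tolist(),'panel',topanel(r[:2]).round(1),'ang',round(r[4]-81.6,1),'box',s[:4].tolist())
E
python3 - <<'E'
from h import *
st();W,im,d,X=wpts('w7');h,b,p=masks(im);rep(W,X,d,b,55,'sp');rep(W,X,d,p,47,'slat');rep(W,X,d,p,31,'batten')
E
```

```text
pos [ 523.7 -147.6  127.6] yaw 81.6 tilt 0.2 w 85.4 g 0.0 F [-0.4  0.   0.5] panel [-27.9 110.2]
sp px [316. 172.] z 54.9 rect [504.0, -148.1, 34.9, 60.2, 81.6] panel [-47.3 106.9] ang 0.0 box [274, 149, 84, 48]
slat px [160. 111.] z 46.9 rect [444.9, -248.3, 48.7, 238.8, 81.6] panel [-91.2  -0.9] ang 0.0 box [0, 75, 333, 71]
batten px [ 63. 229.] z 31.0 rect [535.2, -367.8, 29.1, 158.3, 171.6] panel [  15.6 -105.9] ang 90.0 box [28, 147, 71, 176]
batten px [314. 275.] z 30.9 rect [605.3, -165.8, 28.8, 154.6, 171.6] panel [ 55.5 104.2] ang 90.0 box [296, 198, 35, 160]
```

>>> drive_tool --plan '[[[-1,0,29,4,7],[-1,0,29,4,7],[-1,0,29,4,7],[-1,0,29,4,7],[-1,0,29,4,7],[-1,0,29,4,7],[-1,0,29,4,7],[-1,0,29,4,7],[-1,0,29,4,7],[-1,0,29,4,7],[-1,0,29,4,7],[-1,0,29,4,7],[-1,0,29,4,7],[-1,0,29,4,7],[-1,5,29,4,6.6],[-1,0,0,0,0],[-1,0,0,0,0]]]'

```text
clock: 10.67
position: [526.5, 287.8, 183.4]
ee_rot: [0.745, -0.667, -0.0, 0.002]
contact_force: [-1.2, -0.8, -0.0]
gripper_width: 85.6
grasp_force: 0.0
```

```bash
python3 - <<'E'
from h import *
st();W,im,d,X=wpts('w8');h,b,p=masks(im);rep(W,X,d,p,22,'slat')
E
```

```text
pos [526.5 287.8 183.4] yaw -173.7 tilt 0.3 w 85.6 g 0.0 F [-1.2 -0.8 -0. ] panel [-88.8 541.4]
slat px [427. 140.] z 21.8 rect [428.5, 257.5, 61.0, 239.7, 85.0] panel [-181.3  497.1] ang 3.4 box [365, 20, 126, 252]
slat px [317. 144.] z 21.8 rect [531.0, 269.9, 49.4, 237.4, 96.1] panel [-81.7 524.3] ang 14.5 box [290, 26, 55, 244]
slat px [212. 132.] z 21.8 rect [633.1, 260.7, 50.1, 149.1, 95.4] panel [ 20.7 530.1] ang 13.8 box [181, 55, 62, 158]
```

View pics/w8.png

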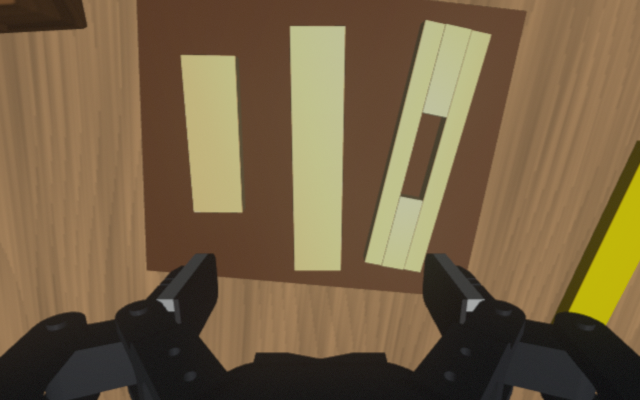

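Wrist view: plain slat at (317,144), hand-hole slat at (427,140), short slat at (212,132); heights read 21.8 as expected.

>>> drive_tool --plan '[[[-0.6,2,-9,-30,0],[-0.6,2.3,-9,-30,0],[-0.6,0,0,-40,0],[-0.6,0,0,-40,0],[-0.6,0,0,-40,0],[-0.6,0,0,-20,0],[-0.6,0,0,-10,0],[-0.6,0,0,-5,0],[-0.6,0,0,-2,0],[-0.6,0,0,0,0],[-0.6,0,0,0,0]]]'

```text
clock: 11.63
position: [533.0, 270.0, -29.6]
ee_rot: [0.744, -0.668, 0.0, -0.002]
contact_force: [0.1, 0.3, 0.6]
gripper_width: 68.3
grasp_force: 0.0
```

>>> drive_tool --plan '[[[-0.6,-1.5,0,-2,0],[-0.6,0,0,-2,0],[-0.6,0,0,0,0],[1,0,0,0,0],[1,0,0,0,0],[1,0,0,0,0],[1,0,0,0,0]]]'

```text
clock: 12.22
position: [533.2, 270.6, -29.7]
ee_rot: [0.746, -0.666, 0.001, -0.003]
contact_force: [-3.2, -2.9, 24.9]
gripper_width: 48.4
grasp_force: 70.3
```

>>> drive_tool --plan '[[[1,0,0,5,0],[1,0,0,20,0],[1,0,0,35,0],[1,0,0,35,0],[1,0,0,30,0],[1,0,-20,0,-2],[1,0,-37,0,-2],[1,0,-37,0,-2],[1,0,-37,0,-2],[1,0,-37,0,-2],[1,0,-37,0,-2],[1,0,-37,0,-2],[1,0,-37,0,-0.7],[1,0,-37,0,0],[1,0,-37,0,0],[1,0,-37,0,0],[1,0,-37,0,0],[1,0,-37,0,0],[1,0,-37,0,0],[1,0,-30,0,0]]]'

```text
clock: 13.88
position: [529.9, -264.0, 89.5]
ee_rot: [-0.652, 0.758, 0.0, -0.0]
contact_force: [1.1, 0.9, -0.4]
gripper_width: 48.6
grasp_force: 62.2
```

>>> drive_tool --plan '[[[1,0,0,0,0],[1,0,0,0,0],[1,0,0,0,0]]]'

```text
clock: 14.13
position: [529.9, -261.5, 89.2]
ee_rot: [-0.653, 0.758, 0.0, -0.0]
contact_force: [-1.2, 0.0, 0.2]
gripper_width: 48.5
grasp_force: 62.2
```

```bash
sed -i 's/^def topanel/P0=P0+0.8*PX-0.9*PY\ndef topanel/' h.py; python3 - <<'E'
from h import *
st();W,im,d,X=wpts('w9');h,b,p=masks(im);zt=read_state()['position'][2]+36+16;print(zt)
rep(W,X,d,p,zt,'held');rep(W,X,d,p,47,'slat');rep(W,X,d,b,55,'sp');rep(W,X,d,p,31,'bat')
E
```

```text
pos [ 529.9 -261.5   89.2] yaw 171.5 tilt 0.1 w 48.5 g 62.2 F [-1.2  0.   0.2] panel [-5.9 -0.6]
141.41240042432491
held px [312. 177.] z 140.7 rect [528.6, -302.9, 13.6, 16.6, 52.0] panel [ -1.2 -41.8] ang -29.6 box [296, 155, 38, 47]
held px [339. 189.] z 140.8 rect [518.9, -298.2, 16.8, 17.1, 7.1] panel [-11.5 -38.5] ang -74.5 box [316, 163, 47, 51]
held px [320. 232.] z 140.8 rect [525.7, -283.2, 18.5, 26.2, 92.4] panel [ -6.9 -22.7] ang 10.8 box [298, 199, 53, 65]
sp px [384. 338.] z 54.7 rect [498.4, -165.1, 6.4, 26.5, 84.1] panel [-51.2  90.1] ang 2.5 box [380, 321, 10, 33]
```

View pics/w9.png

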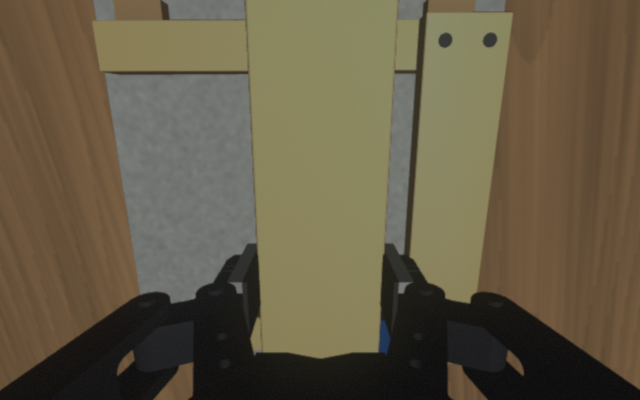

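Wrist view: slat held square, its edges at u≈250–395 symmetric in the hand. The spacer peeks out at (384,338) and the screwed slat is at right (460,150).

>>> drive_tool --plan '[[[1,2.5,0,-20,0],[1,0,0,-30,0],[1,0,0,-20,0],[1,0,0,-12,0],[1,0,0,-6,0],[1,0,0,0,0],[1,0,0,0,0]]]'

```text
clock: 14.77
position: [533.7, -261.0, 2.2]
ee_rot: [-0.654, 0.757, -0.0, 0.0]
contact_force: [0.2, -0.0, -1.2]
gripper_width: 48.4
grasp_force: 62.2
```

```bash
python3 - <<'E'
from h import *
st()
E
```

```text
pos [ 533.7 -261.     2.2] yaw 171.6 tilt 0.0 w 48.4 g 62.2 F [ 0.2 -0.  -1.2] panel [-2.3  0.4]
```

>>> drive_tool --plan '[[[1,-1,0,-3,0],[1,0,0,-2,0],[1,0,0,-1,0],[1,0,0,0,0],[1,0,0,0,0]]]'

```text
clock: 15.18
position: [532.1, -261.8, -4.1]
ee_rot: [-0.653, 0.757, -0.0, 0.0]
contact_force: [0.0, -0.2, 0.3]
gripper_width: 48.5
grasp_force: 62.2
```

>>> drive_tool --plan '[[[1,0,0,-1.5,0],[1,0,0,-1,0],[1,0,0,0,0]]]'

```text
clock: 15.43
position: [532.4, -261.9, -4.7]
ee_rot: [-0.653, 0.757, -0.001, 0.0]
contact_force: [-3.6, 1.6, 9.6]
gripper_width: 48.7
grasp_force: 63.5
```

>>> drive_tool --plan '[[[-0.6,0,0,0.5,0],[-0.6,0,0,0,0],[-0.6,0,0,0,0],[-0.6,0,0,10,0],[-0.6,0,0,30,0],[-0.6,0,20,40,0],[-0.6,0,35,20,0],[-1,0,35,30,0],[-1,0,0,0,0],[-1,0,0,0,0]]]'

```text
clock: 16.27
position: [533.4, -175.1, 120.7]
ee_rot: [-0.654, 0.757, -0.002, 0.002]
contact_force: [0.2, -0.3, -0.3]
gripper_width: 85.3
grasp_force: 0.0
```

```bash
python3 - <<'E'
from h import *
st();W,im,d,X=wpts('w10');h,b,p=masks(im)
rep(W,X,d,p,47,'slat');rep(W,X,d,b,55,'sp')
im,d=save('top','top1');X=unproj('top',d);h,b,p=masks(im)
for bl,s,c in blobs(b,100):
    if s[4]<600 and c[0]>250:
        v,u=np.nonzero(bl);print('top',c,rect(ray('top',np.c_[u,v],24)[:,:2]))
E
```

```text
pos [ 533.4 -175.1  120.7] yaw 171.7 tilt 0.3 w 85.3 g 0.0 F [ 0.2 -0.3 -0.3] panel [-15.1  85.3]
slat px [304. 117.] z 46.9 rect [538.3, -226.5, 49.4, 167.6, 81.2] panel [-2.7 35.2] ang -0.4 box [266, 0, 75, 242]
slat px [430. 115.] z 46.8 rect [450.2, -213.6, 48.3, 167.0, 81.7] panel [-91.8  35.1] ang 0.1 box [389, 0, 88, 242]
sp px [364. 229.] z 54.8 rect [504.6, -149.1, 34.8, 60.0, 81.7] panel [-47.4 106.9] ang 0.1 box [341, 191, 49, 77]
top [391.88358209 170.27164179] [ 506.1 -151.3   36.8   64.5   82.5]
```

>>> drive_tool --plan '[[[-1,1.6,13,0,-7],[-1,1.6,13,0,-7],[-1,1.6,13,0,-7],[-1,1.6,13,0,-7],[-1,1.6,13,0,-7],[-1,1.6,13,0,-7],[-1,1.6,13,0,-7],[-1,1.6,13,0,-7],[-1,1.6,13,0,-7],[-1,1.6,13,0,-7],[-1,1.6,13,0,-7],[-1,1.6,13,0,-7],[-1,1.6,13,0,-7],[-1,1.6,13,0,-7],[-1,0,0,0,0],[-1,0,0,0,0]]]'

```text
clock: 17.7
position: [553.8, 4.9, 116.6]
ee_rot: [0.142, 0.99, -0.001, -0.001]
contact_force: [0.2, -0.8, 1.3]
gripper_width: 85.6
grasp_force: 0.0
```

```bash
python3 - <<'E'
from h import *
st();W,im,d,X=wpts('w11');h,b,p=masks(im);rep(W,X,d,b,24,'sp')
E
```

```text
pos [553.8   4.9 116.6] yaw 73.6 tilt 0.2 w 85.6 g 0.0 F [ 0.2 -0.8  1.3] panel [-21.2 266.4]
sp px [324. 192.] z 23.9 rect [554.3, 7.2, 34.7, 60.2, 73.6] panel [-21.1 268.8] ang -8.0 box [286, 171, 76, 43]
```

>>> drive_tool --plan '[[[-1,0.8,2,-20,0],[-1,0,0,-35,0],[-1,0,0,-35,0],[-1,0,0,-25,0],[-1,0,0,-15,0],[-1,0,0,-10,0],[-1,0,0,-7,0],[-1,0,0,0,0],[-1,0,0,0,0],[1,0,0,0,0],[1,0,0,0,0],[1,0,0,0,0],[1,0,0,0,0]]]'

```text
clock: 18.83
position: [556.5, 7.9, -27.3]
ee_rot: [0.143, 0.99, 0.001, 0.002]
contact_force: [-1.1, 0.6, 6.4]
gripper_width: 60.3
grasp_force: 66.5
```

>>> drive_tool --plan '[[[1,0,0,15,0],[1,0,0,35,0],[1,0,0,35,0],[1,0,0,25,0],[1,6.2,-28.5,0,4],[1,6.2,-28.5,0,4],[1,6.2,-28.5,0,0],[1,6.2,-28.5,0,0],[1,6.2,-28.5,0,0],[1,6.2,-28.5,0,0],[1,0,0,0,0],[1,0,0,0,0],[1,0,0,0,0]]]'

```text
clock: 19.92
position: [591.9, -163.1, 80.9]
ee_rot: [0.074, 0.997, 0.0, -0.0]
contact_force: [0.7, 0.1, -0.9]
gripper_width: 60.5
grasp_force: 65.8
```

```bash
python3 - <<'E'
from h import *
st();W,im,d,X=wpts('w12');h,b,p=masks(im)
bl=max(blobs(b),key=lambda t:t[1][4])[0];zt=np.median(X[bl&(d>0)][:,2]);print('held top z',zt)
rep(W,X,d,b,zt,'held');rep(W,X,d,p,47,'slat')
E
```

```text
pos [ 591.9 -163.1   80.9] yaw 81.5 tilt 0.0 w 60.5 g 65.8 F [ 0.7  0.1 -0.9] panel [ 41.  105.7]
held top z 132.00124234717993
held px [320. 274.] z 132.0 rect [590.1, -163.2, 36.4, 61.4, 81.5] panel [ 39.2 105.4] ang -0.1 box [242, 232, 157, 84]
slat px [108.  14.] z 46.9 rect [462.5, -248.3, 14.4, 149.4, 81.5] panel [-74.6   2.6] ang -0.1 box [0, 0, 270, 30]
slat px [172. 144.] z 46.9 rect [534.4, -248.3, 49.6, 213.8, 81.2] panel [-3.4 13.1] ang -0.4 box [0, 102, 345, 84]
```

>>> drive_tool --plan '[[[1,2.7,-0.4,-15,0],[1,0,0,-25,0],[1,0,0,-18,0],[1,0,0,-10,0],[1,0,0,-4,0],[1,0,0,0,0],[1,0,0,-2,0],[1,0,0,-1,0],[1,0,0,0,0],[1,0,0,0,0]]]'

```text
clock: 20.8
position: [595.6, -163.8, 6.8]
ee_rot: [0.074, 0.997, 0.0, 0.001]
contact_force: [-0.2, 0.7, 0.2]
gripper_width: 60.4
grasp_force: 65.8
```

```bash
python3 - <<'E'
from h import *
st();W,im,d,X=wpts('w13');h,b,p=masks(im)
bl=max(blobs(b),key=lambda t:t[1][4])[0];zt=np.median(X[bl&(d>0)][:,2]);print('held top z',zt)
rep(W,X,d,b,zt,'held')
E
```

```text
pos [ 595.6 -163.8    6.8] yaw 81.5 tilt 0.1 w 60.4 g 65.8 F [-0.2  0.7  0.2] panel [ 44.8 105.6]
held top z 54.84918098104464
held px [327.  40.] z 54.8 rect [509.1, -148.9, 25.7, 60.7, 81.5] panel [-43.  107.7] ang -0.1 box [236, 0, 184, 83]
held px [320. 274.] z 58.0 rect [595.7, -164.2, 36.5, 62.9, 81.5] panel [ 44.9 105.2] ang -0.1 box [242, 234, 157, 82]
```

>>> drive_tool --plan '[[[1,-1,0,-2,0],[1,0,0,-1.5,0],[1,0,0,-0.5,0],[1,0,0,0,0],[1,0,0,0,0]]]'

```text
clock: 21.27
position: [594.3, -163.9, 3.7]
ee_rot: [0.074, 0.997, -0.0, 0.0]
contact_force: [-2.0, 0.7, 8.7]
gripper_width: 60.4
grasp_force: 66.8
```

>>> drive_tool --plan '[[[1,-1.5,0.2,0.5,0],[1,0,0,0,0],[-1,0,0,0,0],[-1,0,0,0,0],[-1,0,0,0,0],[-1,0,0,10,0],[-1,0,0,25,0],[-1,10,0,35,0],[-1,20,0,35,0],[-1,0,0,20,0],[-1,0,0,0,0],[-1,0,0,0,0]]]'

```text
clock: 22.27
position: [623.2, -163.5, 129.3]
ee_rot: [0.074, 0.997, 0.0, 0.002]
contact_force: [0.3, -0.1, -0.4]
gripper_width: 85.4
grasp_force: 0.0
```

```bash
python3 - <<'E'
from h import *
st();W,im,d,X=wpts('w14');h,b,p=masks(im)
rep(W,X,d,b,55,'sp');rep(W,X,d,p,47,'slat')
E
```

```text
pos [ 623.2 -163.5  129.3] yaw 81.5 tilt 0.2 w 85.4 g 0.0 F [ 0.3 -0.1 -0.4] panel [ 72.1 109.9]
sp px [317.  25.] z 54.8 rect [506.6, -148.4, 30.6, 60.5, 81.5] panel [-45.5 107.9] ang -0.1 box [271, 0, 93, 52]
sp px [314. 157.] z 54.9 rect [592.3, -163.9, 35.0, 60.3, 81.5] panel [ 41.5 105. ] ang -0.1 box [272, 133, 84, 49]
slat px [152.  95.] z 46.9 rect [532.5, -260.8, 49.1, 238.6, 81.3] panel [-3.5  0.4] ang -0.3 box [0, 56, 335, 74]
```

>>> drive_tool --plan '[[[-1,-13,29.2,3.4,6.2],[-1,-13,29.2,3.4,6.2],[-1,-13,29.2,3.4,6.2],[-1,-13,29.2,3.4,6.2],[-1,-13,29.2,3.4,6.2],[-1,-13,29.2,3.4,6.2],[-1,-13,29.2,3.4,6.2],[-1,-13,29.2,3.4,6.2],[-1,-13,29.2,3.4,6.2],[-1,-13,29.2,3.4,6.2],[-1,-13,29.2,3.4,6.2],[-1,-13,29.2,3.4,6.2],[-1,-13,29.2,3.4,6.2],[-1,-13,29.2,3.4,6.2],[-1,-13,29.2,3.4,6.8],[-1,0,0,0,0],[-1,0,0,0,0]]]'

```text
clock: 23.73
position: [426.1, 274.8, 177.1]
ee_rot: [-0.677, 0.736, -0.0, -0.002]
contact_force: [0.1, -0.8, 0.2]
gripper_width: 85.5
grasp_force: 0.0
```

```bash
python3 - <<'E'
from h import *
st();W,im,d,X=wpts('w15');h,b,p=masks(im);rep(W,X,d,p,22,'slat')
E
```

```text
pos [426.1 274.8 177.1] yaw 175.2 tilt 0.2 w 85.5 g 0.0 F [ 0.1 -0.8  0.2] panel [-187.   514.7]
slat px [316. 143.] z 21.8 rect [428.3, 257.3, 61.4, 238.5, 85.1] panel [-182.2  497.8] ang 3.5 box [282, 25, 70, 249]
slat px [107. 176.] z 21.9 rect [632.9, 260.6, 50.2, 149.1, 95.4] panel [ 19.7 530.9] ang 13.8 box [57, 99, 99, 156]
```

>>> drive_tool --plan '[[[-1,1,-9,-25,0],[-1,1,-8.4,-30,0],[-1,0,0,-40,0],[-1,0,0,-40,0],[-1,0,0,-30,0],[-1,0,0,-20,0],[-1,0,0,-10,0],[-1,0,0,-6,0],[-1,0,0,0,0],[-1,0,0,0,0]]]'

```text
clock: 24.62
position: [429.9, 256.2, -22.5]
ee_rot: [-0.676, 0.737, -0.0, -0.0]
contact_force: [1.0, -0.8, 1.0]
gripper_width: 85.8
grasp_force: 0.0
```

>>> drive_tool --plan '[[[-1,-1,1,-4,0],[-1,0,0,0,0],[1,0,0,0,0],[1,0,0,0,0],[1,0,0,0,0],[1,0,0,0,0],[1,0,0,0,0]]]'

```text
clock: 25.2
position: [428.9, 258.4, -25.4]
ee_rot: [-0.677, 0.736, -0.0, 0.001]
contact_force: [-1.2, -1.0, 5.0]
gripper_width: 59.8
grasp_force: 64.9
```

>>> drive_tool --plan '[[[1,0,0,10,0],[1,0,0,30,0],[1,0,0,35,0],[1,0,0,35,0],[1,6,-16,10,-1],[1,12.4,-33.3,0,-1],[1,12.4,-33.3,0,-1],[1,12.4,-33.3,0,-0.6],[1,12.4,-33.3,0,0],[1,12.4,-33.3,0,0],[1,12.4,-33.3,0,0],[1,12.4,-33.3,0,0],[1,12.4,-33.3,0,0],[1,12.4,-33.3,0,0],[1,12.4,-33.3,0,0],[1,12.4,-33.3,0,0],[1,12.4,-33.3,0,0],[1,12.4,-33.3,0,0],[1,12.4,-33.3,0,0],[1,12.4,-33.3,0,0]]]'

```text
clock: 26.87
position: [620.6, -259.1, 94.1]
ee_rot: [-0.653, 0.757, 0.0, 0.0]
contact_force: [0.6, 0.8, -0.2]
gripper_width: 60.5
grasp_force: 65.3
```

>>> drive_tool --plan '[[[1,6,-16,0,0],[1,0,0,0,0],[1,0,0,0,0]]]'

```text
clock: 27.12
position: [626.0, -274.3, 93.2]
ee_rot: [-0.652, 0.758, 0.0, -0.0]
contact_force: [0.4, 0.4, -1.4]
gripper_width: 60.1
grasp_force: 65.3
```

```bash
python3 - <<'E'
from h import *
st();W,im,d,X=wpts('w16');h,b,p=masks(im)
print(np.median(X[200:250,295:300][d[200:250,295:300]>0],axis=0));rep(W,X,d,p,47,'slat');rep(W,X,d,b,55,'sp')
E
```

```text
pos [ 626.  -274.3   93.2] yaw 171.4 tilt 0.1 w 60.1 g 65.3 F [ 0.4  0.4 -1.4] panel [91.   0.7]
[ 647.88072514 -253.59291162    8.79192403]
slat px [469. 144.] z 46.8 rect [529.2, -284.0, 48.1, 191.1, 81.2] panel [ -3.4 -23. ] ang -0.4 box [421, 13, 103, 292]
slat px [596. 177.] z 46.8 rect [444.6, -253.2, 47.8, 227.8, 81.6] panel [-91.5  -4.9] ang 0.0 box [539, 12, 101, 335]
sp px [396. 337.] z 54.8 rect [584.7, -173.0, 8.4, 42.0, 80.7] panel [35.3 94.9] ang -0.9 box [391, 312, 14, 51]
```

View pics/w16.png

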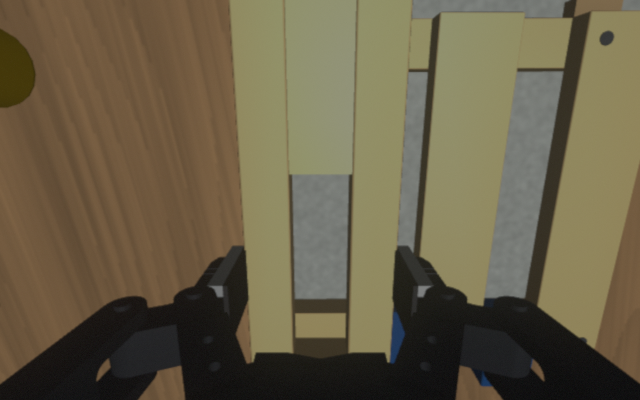

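Wrist view: hand-hole slat held square (edges at u≈238–408, slot end at v≈174). The plain slat sits at (469,144), and the second spacer peeks out at (396,337).

>>> drive_tool --plan '[[[1,1,0,-15,0],[1,0,0,-30,0],[1,0,0,-20,0],[1,0,0,-15,0],[1,0,0,-8,0],[1,0,0,0,0],[1,0,0,0,0]]]'

```text
clock: 27.75
position: [627.9, -272.8, 6.2]
ee_rot: [-0.653, 0.757, -0.0, -0.0]
contact_force: [0.5, -0.1, -0.8]
gripper_width: 60.2
grasp_force: 65.4
```

```bash
python3 - <<'E'
from h import *
W=np.load('pics/w16_W.npy');print([topanel(wray(W,[(320,174)],z)).round(1).tolist() for z in(138,141)]);st()
E
```

```text
[[[91.1, -41.3]], [[91.1, -41.9]]]
pos [ 627.9 -272.8    6.2] yaw 171.6 tilt 0.0 w 60.2 g 65.4 F [ 0.5 -0.1 -0.8] panel [92.6  2.5]
```

>>> drive_tool --plan '[[[1,0,-1,-3,0],[1,0,0,-2,0],[1,0,0,-1,0],[1,0,0,-1,0],[1,0,0,0,0],[1,0,0,0,0]]]'

```text
clock: 28.25
position: [627.9, -274.6, -0.3]
ee_rot: [-0.653, 0.757, -0.0, 0.0]
contact_force: [-1.3, 2.6, 5.7]
gripper_width: 60.2
grasp_force: 66.0
```

Contact. Release, lift away and inspect.

>>> drive_tool --plan '[[[-0.7,0,0,0.5,0],[-0.7,0,0,0,0],[-0.7,0,0,0,0],[-0.7,0,0,10,0],[-0.7,0,0,30,0],[-0.7,0,30,40,0],[-0.7,0,35,20,0],[-0.7,0,35,20,0],[-0.7,-30,25,20,0],[-0.7,0,0,0,0],[-0.7,0,0,0,0]]]'

```text
clock: 29.17
position: [599.4, -154.5, 134.1]
ee_rot: [-0.654, 0.757, -0.001, 0.002]
contact_force: [0.5, 0.2, -0.1]
gripper_width: 72.5
grasp_force: 0.0
```

```bash
python3 - <<'E'
from h import *
st();W,im,d,X=wpts('w17');h,b,p=masks(im)
rep(W,X,d,b,55,'sp');rep(W,X,d,p,47,'slat')
E
```

```text
pos [ 599.4 -154.5  134.1] yaw 171.7 tilt 0.2 w 72.5 g 0.0 F [ 0.5  0.2 -0.1] panel [ 47.2 115.4]
sp px [328. 182.] z 54.8 rect [592.0, -164.7, 34.2, 60.4, 81.2] panel [ 41.3 104.2] ang -0.4 box [306, 143, 47, 79]
sp px [445. 186.] z 54.8 rect [505.0, -148.9, 34.7, 60.6, 81.7] panel [-47.  107.1] ang 0.1 box [420, 147, 53, 79]
slat px [258. 110.] z 46.9 rect [635.4, -227.1, 61.5, 141.7, 81.5] panel [93.4 48.8] ang -0.1 box [210, 0, 92, 201]
slat px [389.  97.] z 46.9 rect [540.2, -213.1, 48.8, 141.6, 81.3] panel [-2.8 48.8] ang -0.3 box [353, 0, 78, 201]
slat px [512.  95.] z 46.8 rect [452.4, -200.2, 48.6, 141.1, 81.6] panel [-91.6  48.7] ang 0.0 box [469, 0, 92, 201]
```

View pics/w17.png

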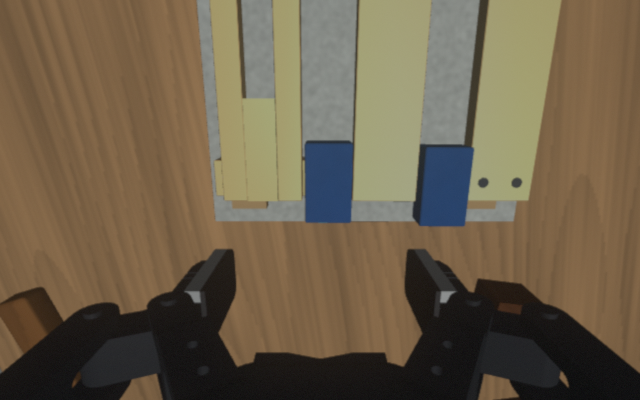

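All pieces lie flat and square: hand-hole slat (258,110), second spacer (328,182), plain slat (389,97), first spacer (445,186), with the slat ends flush at v≈201. The slat centres are 96 mm apart, inside the limit.

```bash
python3 -c "
from bench import *
print(job_done())"
```

```text
the job is handed in; nothing more can be done
None
```

The crate end is laid up and handed in (no verdict was returned): by the last wrist view both slats lie flat across the battens, ends flush and within 0.5 degrees of square, their centres 96 mm apart, with one spacer in each gap.

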